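Level a pair of centrifuge carriers on the two-pan balance

TASK

Pair up the two centrifuge carriers on the balance: draw one tube out of the carrier that holds three and push it down in a free socket of the other until it is felt to stop firmly on its cushion, so that each carrier has one long and one short tube, and slide the small brass weight along the front bar until the pans rest level. Go gently: the balance pans are rated for 1.8 kg at most, pressing included; leave the carriers on their pans and everything else where it is.

Things in the scene. Friction and masses are not known exactly. Their poses are not given: they have to be found in the camera images.
- balance: two-pan balance, grey base 225 x 330 mm, 38 mm high. Origin: on the table under the beam's middle; x from its front (bar with the sliding weight) to its back, y along the beam to pan_l, z up. Pans at y = +120 mm (pan_l) and -120 mm (pan_r); between them a housing 80 x 50 mm, 88 mm high, with a white scale plate up to 110 mm and a black pointer before it
- beam (a joint): beam angle in rad: 0 level, positive when pan_l is up and pan_r down, end stops at -0.09 and +0.09. A light spring returns it to level when both sides weigh the same; it is damped and needs about 2 s to settle. 1 g of imbalance between the pans turns it by about 0.0074 rad (until a stop)
- poise (a joint): place of the sliding brass weight (40 g) along the front bar in m: 0 in the middle, positive towards pan_l, limits -0.035 and +0.035. It starts 18 to 32 mm off the middle on the pan_l side and stays where it is left (1.5 N of friction). 3 mm of travel does as much as 1 g added to the pan it moves towards
- poise_grip (a point): grip point on the sliding weight: in its upright brass tab (14 mm front to back, 12 mm along the bar, 30 mm high, on a brass block 20 mm high), 11 mm below the tab's top, 19 mm above the block, 87 mm above the table when level, 110 mm in front of the beam's middle. Axes as the balance when level
- pan_l: the left pan of the balance, on its +y side: round steel plate of 154 mm diameter. Origin: centre of its top face. It stays horizontal and moves only up and down, and as one goes down the other goes up: 85 mm above the table when level, 11 mm higher or lower at the end stops. Rated for 1.8 kg (18 N) in all, carrier and tubes included
- pan_r: the right pan of the balance, on its -y side: round steel plate of 154 mm diameter. Origin: centre of its top face. It stays horizontal and moves only up and down, and as one goes down the other goes up: 85 mm above the table when level, 11 mm higher or lower at the end stops. Rated for 1.8 kg (18 N) in all, carrier and tubes included
- carrier_a: centrifuge carrier: grey plastic block 128 x 46 x 55 mm high, a 6 mm steel stub on each end, loose on a pan, 0.30 kg. Origin: centre of its underside; x along its length, z up. Three round sockets in its top at x = -40, 0, +40 mm, y = 0, 17.5 mm wide; tubes start 45 mm deep (foot 10 mm above the origin). One carrier starts with three tubes, the other with one; their pans vary
- carrier_b: like carrier_a in every way. In each socket a sprung ball catch 21 mm below the mouth holds a tube with 1 to 2 N of friction: it does not sink by its weight. On the floor lies a rubber cushion, out of sight, not equally thick in all sockets: the foot stops 38 to 51 mm below the carrier's top, known only by the push rising to 5 N
- long_1: long sample tube, about 26 g (hidden differences up to 3 per cent): dark, 15.6 mm in diameter, round foot, rubber stopper 18 mm in diameter over its top 22 mm, 110 mm long in all. Origin: lowest point of its foot; z along it to the stopper. Home, some 59 to 72 mm of it stand above the carrier's top
- long_2: long sample tube, about 26 g (hidden differences up to 3 per cent): dark, 15.6 mm in diameter, round foot, rubber stopper 18 mm in diameter over its top 22 mm, 110 mm long in all. Origin: lowest point of its foot; z along it to the stopper. Home, some 59 to 72 mm of it stand above the carrier's top
- short_1: short sample tube, about 16 g (hidden differences up to 3 per cent): dark, 15.6 mm in diameter, rubber stopper 18 mm in diameter over its top 22 mm, 85 mm long in all. Origin: lowest point of its foot; z along it to the stopper. Home, some 34 to 47 mm of it stand above the carrier's top
- short_2: short sample tube, about 16 g (hidden differences up to 3 per cent): dark, 15.6 mm in diameter, rubber stopper 18 mm in diameter over its top 22 mm, 85 mm long in all. Origin: lowest point of its foot; z along it to the stopper. Home, some 34 to 47 mm of it stand above the carrier's top
- pipette: bystander: a pipette lying on the table near the robot, 245 mm long, 26 mm thick; origin under its middle, x along it
- tip_box: bystander: blue box with a clear lid, 85 x 120 x 93 mm high, to the right; origin under its centre
- cup: bystander: white lidded sample cup, 54 mm wide, 59 mm high, just behind the balance; origin under its centre
- marker: bystander: black marker pen, 130 mm long, 14 mm thick, lying just before the balance; origin under it, x along it

How it is judged:
By the outcome, as a careful person would: the job done as asked, in the order asked, and still so for the second after the job is handed in, with the robot touching nothing.
It also fails if it takes over 72 s, if anything falls off the work surface, if the arm or the gripper's body presses on something with over 40 N, if the wrist force passes 120 N, or if a joint passes its speed limit or range.

ROBOT

A 7-joint arm with a two-finger parallel gripper is mounted at the origin on the work surface. World frame = base frame: x ahead of the robot, y to its left, z up, the work surface at z = 0. Lengths are in mm, angles in rad, forces in N, time in s.
With the tool pointing down it reaches from about 425 to 975 mm from the base axis. Payload 16.7 kg.
Tool frame: the origin (TCP) lies at the very end of the fingers, on their centre line; the grasp point (between the pads) lies 19 mm behind it; z points along the fingers, y is the line along which they close (so a half turn about z gives the same grasp; the last joint's range is limited). The gripper opens to 85 mm and grips with 20 to 120 N. Pads are 22 mm wide; open, the fingers measure 114 mm over their backs; the gripper's body (76 mm by 85 mm) begins 54 mm behind the grasp point. The pads swing forward as they close: fully open they stand 13 mm farther back than shut.
Start: joints at [-1.361, 0.426, 0.074, 1.606, -0.034, 1.111, -0.067], TCP at [237.662, 631.738, 231.302] pointing down, gripper open.
Joint ranges: [-2.85, 2.85], [-0.5, 2.14], [-1.23, 1.37], [0.21, 2.46], [-1.02, 4.16], [0.16, 2.05], [-2.73, 2.73]. Speed limits (rad/s): [1.89, 1.89, 2.39, 2.39, 3.01, 3.01, 3.01].

INTERFACE

Orientations are given as a unit quaternion [w, x, y, z].
In Python, from plant import bot, ungrasp, grab, kin, read_state, grab_frame, get_calibration gives the robot as it stands. Calls block until the motion is done:
- bot.movep(position, orientation): joint-space move of the TCP to a pose.
- bot.move_l(position, ori=None, max_speed=150): straight line of the TCP; ori=None keeps the orientation; max_speed is the mean speed in mm/s.
- bot.movej(angles): joint-space move.
- ungrasp() and grab(strength=None): open the fingers fully, or close them until they stop; strength is the grip in N (None keeps the last).
- bot.pause(seconds).
- kin.ik(position, orientation): joint angles nearest the present ones, or None.
- read_state(): the state.
- grab_frame(name): name is "scene" or "top" or "wrist"; returns the picture (420x560x3 uint8, red, green, blue); there is no depth.
- get_calibration(name): a dict with "K" (3x3 intrinsics, pixels), "rvec" (rotation vector, rad) and "tvec" (3), from world to camera coordinates, as OpenCV has them. Camera axes: x right, y down, z forward; pixel columns grow to the right and rows downward; lengths in mm; the calibration is good to about 2 mm. A picture is of the moment at which its call begins: read the wrist's pose just before it. get_calibration takes no time and is no camera call; for the wrist camera it gives the pose at the moment of the call.
A pose or a line that the arm cannot do raises bot.MotionError and nothing moves.
- bot.hand_in(): hands the job in; it is judged then, once.
The state is a dict: "clock": time; "q": joint angles; "joint_vel": joint speeds; "tau": joint torques, N m; "ee_pos": TCP position; "tcp_rot": TCP orientation; "force": force on the tool from outside, world axes, zero at the start; "ft_torque": the same for the moment, N m; "opening": opening from 0.0 (shut) to 1.0 (fully open); "finger_force": force on a finger pad.
Only numpy, scipy, OpenCV 4.12 (cv2) and the standard library are available. Lean on these libraries where they do the work, as an engineer would, in place of code of your own. Each camera call takes 0.05 s, during which the arm holds its last target. There are 200 camera calls.

## Working session

There is one attempt and no reset: what is moved stays moved. The work goes in short steps, each a Python script; the robot and the scene stay as the last script left them, time stands still between calls to the robot, and variables do not carry over. Pictures are saved under pics/ and viewed, at most 10 in all, crops included, and the job is handed in when it is done.

```bash
ls; mkdir -p pics; python3 - <<'E'
from plant import *
import cv2
for n in("scene","top"):
    cv2.imwrite(f"pics/{n}0.png",cv2.resize(grab_frame(n)[:,:,::-1],(800,600),interpolation=cv2.INTER_CUBIC))
    print(n,get_calibration(n))
s=read_state();print(s['clock'],s['tcp_rot'],s['force'],s['opening'])
E
```

```text
pics
scene {'K': array([[488.61016934,   0.        , 271.09603326],
       [  0.        , 488.61016934, 203.88121577],
       [  0.        ,   0.        ,   1.        ]]), 'rvec': array([ 1.88084046,  1.73346086, -0.62484165]), 'tvec': array([  65.96218962, -350.44728086, 1394.77762272])}
top {'K': array([[408.60437058,   0.        , 279.06834241],
       [  0.        , 408.60437058, 202.80258242],
       [  0.        ,   0.        ,   1.        ]]), 'rvec': array([ 2.02911212, -2.19435909,  0.22350372]), 'tvec': array([-90.55454083, 562.69750776, 958.68967419])}
0.1 [-4.00886982e-05  1.78907611e-01  9.83865705e-01 -5.83103135e-04] [-0.01650975 -1.07011171 -0.01266346] 0.9998571691554009
```

View pics/scene0.png

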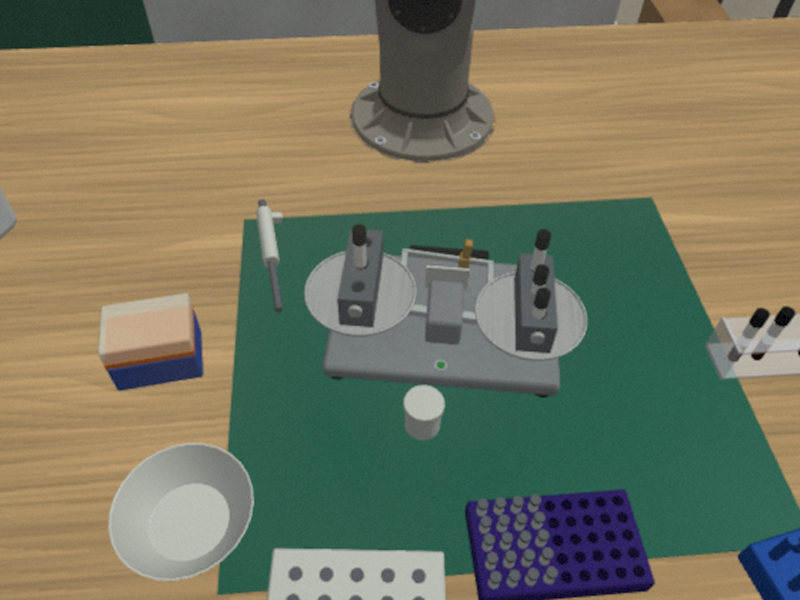

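View pics/top0.png

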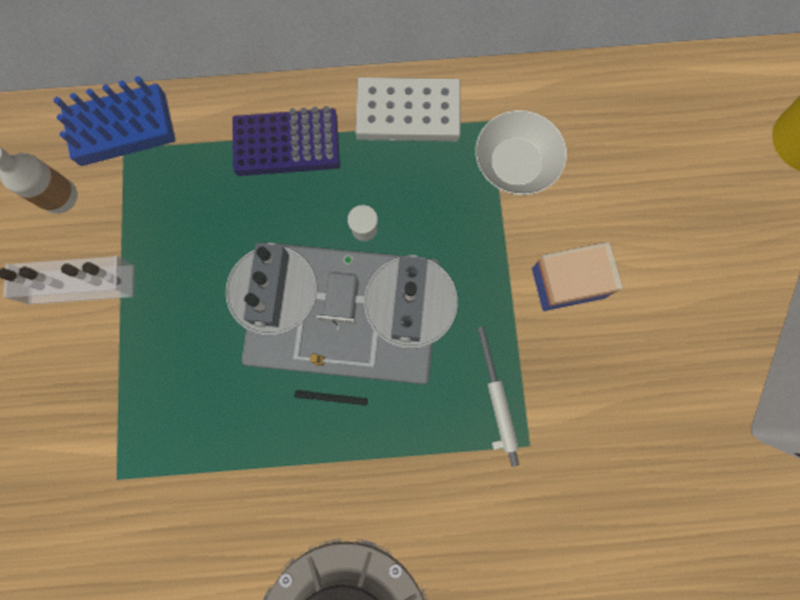

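The three-tube carrier is on pan_l: scene image right, tube tops near (543,240), (541,275) and (541,300). The one-tube carrier is on pan_r. I'll enlarge both views to read off positions.

```bash
python3 - <<'E'
import cv2
from plant import *
t=grab_frame("top");s=grab_frame("scene")
cv2.imwrite("pics/t1.png",cv2.resize(t[160:280,155:325][:,:,::-1],None,fx=4.7,fy=4.7,interpolation=cv2.INTER_CUBIC))
cv2.imwrite("pics/s1.png",cv2.resize(s[150:280,210:420][:,:,::-1],None,fx=3.8,fy=3.8,interpolation=cv2.INTER_CUBIC))
E
```

```text
(no output)
```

View pics/t1.png

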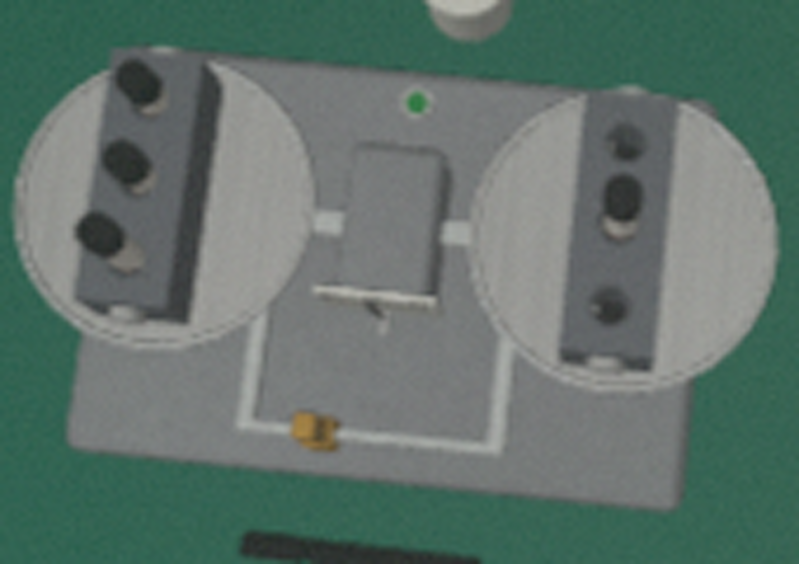

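View pics/s1.png

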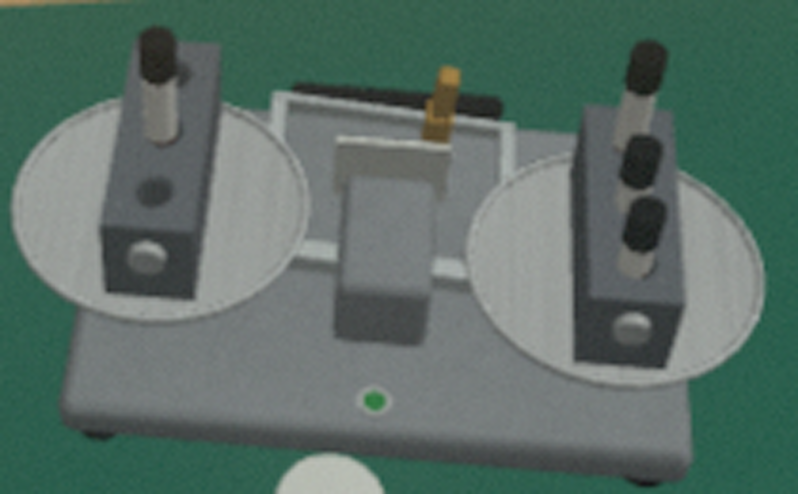

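Pan_l holds a long tube in front and shorts in the middle and back. Stopper tops sit at top-crop (97,232), (124,160) and (136,80). Pan_r has a long tube in the middle at (623,193), with free sockets at (626,141) and (608,305). So I'll move the back short tube. Next I triangulate.

```bash
cat > h.py <<'E'
import numpy as np,cv2
from plant import *
def ray(c,uv):
    R=cv2.Rodrigues(np.array(c['rvec'],float))[0];t=np.array(c['tvec'],float)
    return -R.T@t, R.T@np.linalg.inv(c['K'])@[*uv,1.]
def at(c,uv,z):
    o,d=ray(c,uv);return o+d*(z-o[2])/d[2]
def tri(rs):
    A=[];b=[]
    for o,d in rs:
        d=d/np.linalg.norm(d);P=np.eye(3)-np.outer(d,d);A.append(P);b.append(P@o)
    return np.linalg.lstsq(np.vstack(A),np.hstack(b),rcond=None)[0]
def proj(c,p): return cv2.projectPoints(np.array(p,float).reshape(-1,3),c['rvec'],c['tvec'],c['K'],None)[0].reshape(-1,2)
E
python3 - <<'E'
from h import *
np.set_printoptions(precision=1,suppress=True)
T=get_calibration("top");S=get_calibration("scene")
t=lambda x,y:(155+x/4.7-.4,160+y/4.7-.4); s=lambda x,y:(210+x/3.8-.4,150+y/3.8-.4)
for n,a,b,z in [("Llong",(97,232),(649,52),194),("Lmid",(124,160),(644,148),169),("Lback",(136,80),(647,210),169),("Rlong",(623,193),(157,38),216),("Rback hole",(626,141),(154,191),151),("Rfront hole",(608,305),(182,72),151),("poise top",(312,420),(451,70),98),("green",(416,102),(374,401),38)]:
    print(n,tri([ray(T,t(*a)),ray(S,s(*b))]),at(T,t(*a),z),at(S,s(*b),z))
print(ray(T,(0,0))[0],ray(S,(0,0))[0]); W=get_calibration("wrist");st=read_state()
o,_=ray(W,(0,0));print(W['K'],o-st['ee_pos'],ray(W,W['K'][:2,2])[1],st['ee_pos'])
E
```

```text
Llong [529.6  92.2 194.8] [529.4  90.5 194. ] [528.6  94.6 194. ]
Lmid [569.   85.2 168.7] [568.6  83.  169. ] [569.1  87.3 169. ]
Lback [607.8  78.1 168.7] [607.4  76.2 169. ] [607.9  79.9 169. ]
Rlong [ 523.6 -148.3  218.1] [ 524.  -149.7  216. ] [ 521.6 -146.8  216. ]
Rback hole [ 563.2 -153.9  152.3] [ 563.4 -155.3  151. ] [ 562.1 -152.4  151. ]
Rfront hole [ 484.1 -136.9  153. ] [ 484.2 -140.2  151. ] [ 482.4 -133.5  151. ]
poise top [446.3  13.6 102.7] [446.4  10.   98. ] [441.7  18.9  98. ]
green [621.  -45.8  41.4] [621.8 -46.7  38. ] [618.7 -44.1  38. ]
[ 344.5 -122.9 1053.6] [1152.9 -164.2  846.4]
[[329.    0.  277.6]
 [  0.  329.  209.5]
 [  0.    0.    1. ]] [-73.6  27.1 141.9] [ 0.3 -0.1 -1. ] [237.6 631.5 230.9]
```

```bash
cat >> h.py <<'E'
def quat(psi):
    th=-psi/2;return [0,np.sin(th),np.cos(th),0]
E
python3 - <<'E'
from h import *
import pickle
s=read_state();f0=s['force'];out={}
def look(n,p,psi):
    bot.movep([p[0],p[1],p[2]+60],quat(psi)); bot.move_l(p); bot.pause(.3)
    W=get_calibration("wrist");s=read_state();im=grab_frame("wrist");out[n]=(W,im,s['ee_pos']);print(s['ee_pos'],s['force'],s['clock'])
look("L",[607.8,78.1,249],-.179)
bot.move_l([607.8,78.1,309])
look("R",[484.2,-138,231],-.205)
pickle.dump(out,open("w.pkl","wb"))
cv2.imwrite("pics/w1.png",np.hstack([cv2.resize(out[k][1][:,:,::-1],(400,300),interpolation=cv2.INTER_AREA) for k in "LR"]))
E
```

```text
[608.10835954  78.16199025 249.70022233] [ 0.03673128 -0.51935939 -0.37880725] 3.4333
[ 484.56103099 -137.97151827  231.61885723] [ 0.26939333  0.11683297 -0.12276101] 5.8667
```

View pics/w1.png

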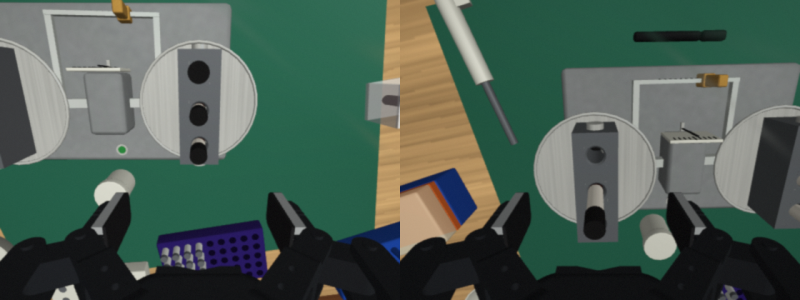

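Left: the target tube's top is near (200,152), the middle short at (198,115) and the front long at (198,72). Right: the front free hole is near (596,153), with the long tube below it. I'll enlarge both around the target.

```bash
python3 - <<'E'
import pickle,cv2,numpy as np
from plant import *
o=pickle.load(open("w.pkl","rb"))
cv2.imwrite("pics/w2.png",np.hstack([cv2.resize(o[k][1][60:260,215:345][:,:,::-1],None,fx=3,fy=3,interpolation=cv2.INTER_CUBIC) for k in "LR"]))
E
```

```text
(no output)
```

View pics/w2.png

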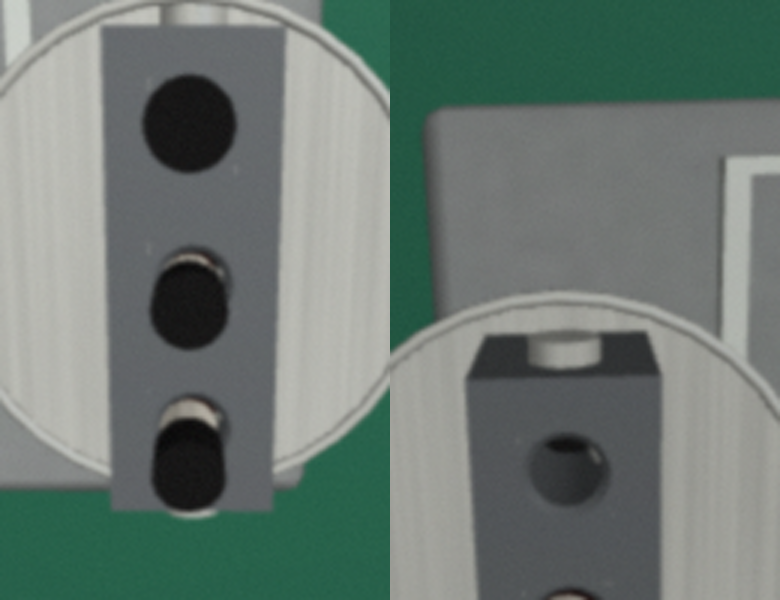

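```bash
python3 - <<'E'
from h import *
import pickle
np.set_printoptions(precision=1,suppress=True)
o=pickle.load(open("w.pkl","rb"))
u=lambda x,y:(215+x/3-.33,60+y/3-.33)
L=o['L'][0];R=o['R'][0]
for n,p,z in (("Lback",(189,475),169),("Lmid",(189,306),169),("Llong",(189,123),194)): print(n,at(L,u(*p),z))
print("hole",at(R,u(178.5,469.5),151), "Rlong", )
print(ray(L,(0,0))[0],ray(R,(0,0))[0])
for n,a,b in(("L",(97,232),0),): pass
# carrier R edges at z=151
for p in((77,378),(271,376),(87,560),(274,560)): print(at(R,u(*p),151))
# carrier L edges z=129
for p in((102,28),(286,28),(111,510),(273,510)): print(at(L,u(*p),129))
E
```

```text
Lback [606.5  77.9 169. ]
Lmid [566.8  85.1 169. ]
Llong [528.4  92.1 194. ]
hole [ 481.1 -140.4  151. ] Rlong
[530.6  91.6 391.5] [ 407.4 -122.5  373.4]
[ 454.5 -158.7  151. ]
[ 463.2 -114.8  151. ]
[ 499.5 -167.3  151. ]
[ 508.8 -122.4  151. ]
[502.   75.2 129. ]
[510.1 119.7 129. ]
[626.6  51.7 129. ]
[634.9  97.1 129. ]
```

```bash
python3 - <<'E'
from h import *
import pickle
np.set_printoptions(precision=2,suppress=True)
q=quat(-.180)
bot.move_l([484.2,-138,300],max_speed=200)
bot.movep([606.5,77.9,260],q); bot.move_l([606.5,77.9,141],max_speed=100)
bot.pause(.2);s=read_state();print(s['ee_pos'],s['force'])
grab(25);s=read_state();print(s['opening'],s['finger_force'],s['force'])
for z in range(146,212,5):
    bot.move_l([606.5,77.9,z],max_speed=50);s=read_state();print(z,s['ee_pos'][2],s['force'][2],s['opening'])
bot.move_l([606.5,77.9,262]);qr=quat(-.19)
bot.movep([481.1,-140.4,262],qr);bot.move_l([481.1,-140.4,216],max_speed=80);bot.pause(.4)
W=get_calibration("wrist");s=read_state();im=grab_frame("wrist")
print(s['ee_pos'],s['force'],s['opening'],s['clock']);pickle.dump((W,im),open("w3.pkl","wb"))
p=proj(W,[[481.1,-140.4,151]])[0];print(p)
a,b=int(p[0])-65,int(p[1])-70;print(a,b)
cv2.imwrite("pics/w3.png",cv2.resize(im[b:b+130,a:a+150][:,:,::-1],None,fx=4.5,fy=4.5,interpolation=cv2.INTER_CUBIC))
E
```

```text
[606.71  77.99 141.42] [ 0.23  0.27 -0.54]
0.20246336119173505 25.47993153333664 [-1.05  1.39  1.5 ]
146 146.34228586152352 -0.003175412952330481 0.19672501146091934
151 151.38258973121742 -0.691359084901392 0.19778206415646446
156 156.35489981453333 -0.503458778370415 0.2036345920297516
161 161.33816473082135 -0.25783024317212655 0.19828838476677682
166 166.34679244351807 -0.5666724235959639 0.20134822370682215
171 171.32831724579626 -0.2207618906262338 0.20067216523434697
176 176.34189914701744 -0.5926138812594521 0.20045665913451025
181 181.4153583610996 0.33710059614160603 0.2013679258643088
186 186.40490693146705 -0.3008297807052871 0.20248547667199296
191 191.34656578463336 0.21873994492510968 0.197492899336066
196 196.3554426038382 -0.3067703382698835 0.19533770529785313
201 201.34969769085177 -0.45420203803667747 0.19812243111400715
206 206.3507985009785 -0.7699536301216561 0.19776929839083854
211 211.34849417721742 -0.41795536853530146 0.20112773965406322
[ 481.18 -140.41  216.18] [-0.61  0.67  1.  ] 0.19479021702931526 15.675
[278.5  227.58]
213 157
```

View pics/w3.png

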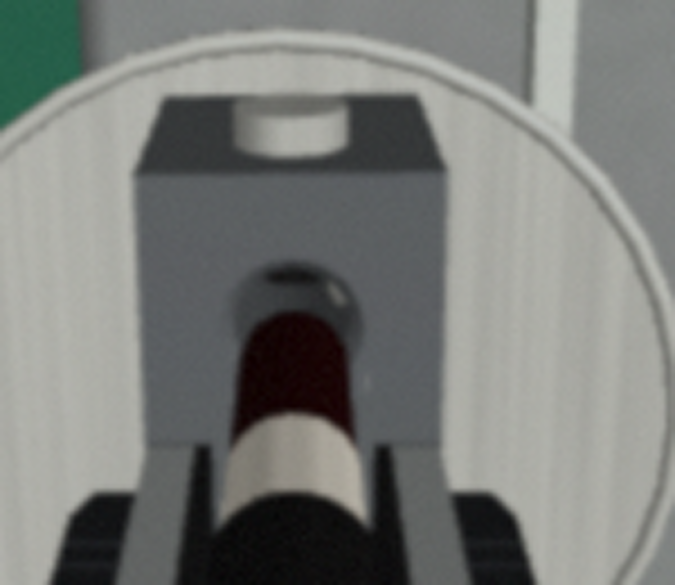

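The tube is centred in y (tube x≈295, hole x≈297). The hole's near rim is at y≈262 and the foot's dome apex at y≈311. I'll compare these with the projected positions.

```bash
python3 - <<'E'
from h import *
import pickle
np.set_printoptions(precision=1,suppress=True)
W,im=pickle.load(open("w3.pkl","rb"))
c=lambda p:(proj(W,p)-[213,157]+.4)*4.5
a=np.linspace(0,2*np.pi,73)
for r in(8.75,9.5):
    k=c(np.c_[481.1+r*np.cos(a),-140.4+r*np.sin(a),0*a+151]);print("rim",r,k.min(0),k.max(0))
    k=c(np.c_[482.1+r*np.cos(a),-140.4+r*np.sin(a),0*a+151]);print("rim+1x",r,k.min(0),k.max(0))
C=np.array([481.1,-140.4,166.8]);d=np.random.default_rng(0).normal(size=(20000,3));d/=np.linalg.norm(d,axis=1)[:,None]
d[:,2]=-abs(d[:,2]);k=c(C+7.8*d);print("dome",k.min(0),k.max(0))
E
```

```text
rim 8.75 [238.  263.9] [355.2 373.6]
rim+1x 8.75 [239.4 270.2] [356.3 379.6]
rim 9.5 [233. 259.] [360.2 378.2]
rim+1x 9.5 [234.3 265.4] [361.4 384.2]
dome [240.8 303.6] [352.9 411. ]
```

```bash
cat >> h.py <<'E'
def force(n=5):
    f=[]
    for _ in range(n): bot.pause(.03);f.append(read_state()['force'])
    return np.mean(f,0)
E
python3 - <<'E'
from h import *
np.set_printoptions(precision=2,suppress=True)
x,y=480.8,-140.2
bot.move_l([x,y,216]);bot.pause(.3);f0=force(10);print(f0)
z=216
while z>128:
    f=force(4)-f0 if z<208 else np.zeros(3)
    lat=np.hypot(f[0],f[1])
    if z<208: print(z,f,end=' | ')
    if f[2]>5.3:
        g=force(8)-f0;print('CHK',g)
        if g[2]>5.2: break
    if lat>6 or (f[2]>3.5 and z>160): print("ABORT");break
    z-= 3 if z>150 else (.5 if f[2]>2.8 else 1)
    bot.move_l([x,y,z],max_speed=40)
s=read_state();print(z,s['ee_pos'],s['opening'],s['clock'])
E
```

```text
[ 0.2   0.02 -0.25]
207 [-0.48 -0.07  0.4 ] | 204 [-0.16 -0.04  0.12] | 201 [-0.08  0.35 -0.1 ] | 198 [-0.02  0.01 -0.22] | 195 [ 0.16 -0.08  0.17] | 192 [-0.09 -0.24 -0.19] | 189 [ 0.15 -0.24 -0.08] | 186 [ 0.08 -0.44  0.17] | 183 [0.09 0.06 0.56] | 180 [-0.03 -0.19  0.14] | 177 [ 0.01 -0.19  0.72] | 174 [-0.26  0.08  0.36] | 171 [-0.24 -0.66  0.39] | 168 [-0.46 -0.52  0.83] | 165 [ 0.22 -0.42  0.45] | 162 [-0.02 -1.02  0.64] | 159 [ 0.47 -1.16  0.48] | 156 [ 0.09 -1.03  0.52] | 153 [-0.03 -1.17  0.54] | 150 [ 0.53 -0.98  0.91] | 149 [ 0.43 -1.04  0.79] | 148 [ 0.32 -0.86  0.56] | 147 [ 0.4  -1.08  0.25] | 146 [ 0.6  -1.19  0.99] | 145 [ 0.62 -1.06  0.19] | 144 [ 0.69 -0.95  0.28] | 143 [ 0.61 -1.32  0.59] | 142 [-0.61 -0.89  8.27] | CHK [-0.85 -0.75  8.68]
142 [ 481.21 -140.3   142.38] 0.19934300661327298 28.1083
```

Firm stop at TCP z 142.4, a depth of about 43.6 mm, and the pan is now at its +0.09 stop. I'll save reference frames, release, retreat and look again.

```bash
python3 - <<'E'
from h import *
import pickle
np.set_printoptions(precision=2,suppress=True)
ref={n:[grab_frame(n) for _ in range(4)] for n in("scene","top")}
ungrasp();bot.pause(.2)
bot.move_l([481,-140.3,262],max_speed=120)
T=get_calibration("top");t=lambda x,y:(155+x/4.7-.4,160+y/4.7-.4)
pl=at(T,t(164,202),74);pr=at(T,t(624,238),96);print(pl,pr,np.linalg.norm((pl-pr)[:2]))
d=(pl-pr)[:2];psi=np.arctan2(-d[0],d[1]);print(psi,(pl+pr)/2)
bot.movep([440,-20,262],quat(psi));bot.pause(.5)
W=get_calibration("wrist");im=grab_frame("wrist")
aft={n:[grab_frame(n) for _ in range(4)] for n in("scene","top")}
pickle.dump((ref,aft,W,im),open("w4.pkl","wb"));s=read_state();print(s['ee_pos'],s['clock'])
sc=aft["scene"][0][150:280,210:420][:,:,::-1];
cv2.imwrite("pics/w4.png",np.vstack([np.hstack([cv2.resize(sc,(400,248)),cv2.resize(ref["scene"][0][150:280,210:420][:,:,::-1],(400,248))]),np.hstack([cv2.resize(im[:,:,::-1],(460,345)),np.zeros((345,340,3),np.uint8)])]))
E
```

```text
[568.46  84.96  74.  ] [ 526.36 -152.14   96.  ] 240.8080156515398
-0.1757553638029665 [547.41 -33.59  85.  ]
[440.01 -19.98 262.01] 32.05
```

View pics/w4.png

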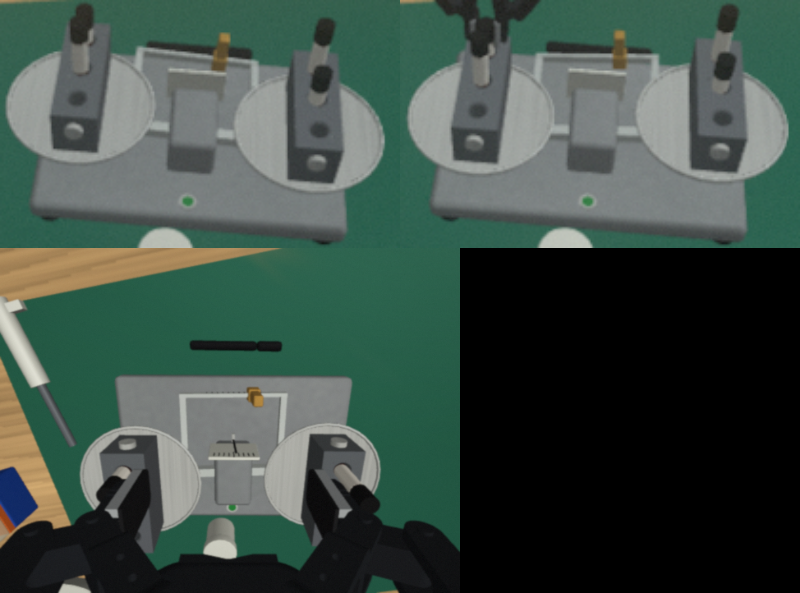

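The short is seated in the pan_r carrier (front socket), and the beam is still pan_l down. The poise tab shows in the wrist view near (255,143) and the pointer near (234,195) in that panel. Enlarging.

```bash
python3 - <<'E'
import pickle,cv2
from plant import *
r,a,W,im=pickle.load(open("w4.pkl","rb"))
cv2.imwrite("pics/w5.png",cv2.resize(im[165:265,235:365][:,:,::-1],None,fx=6,fy=6,interpolation=cv2.INTER_CUBIC))
E
```

```text
(no output)
```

View pics/w5.png

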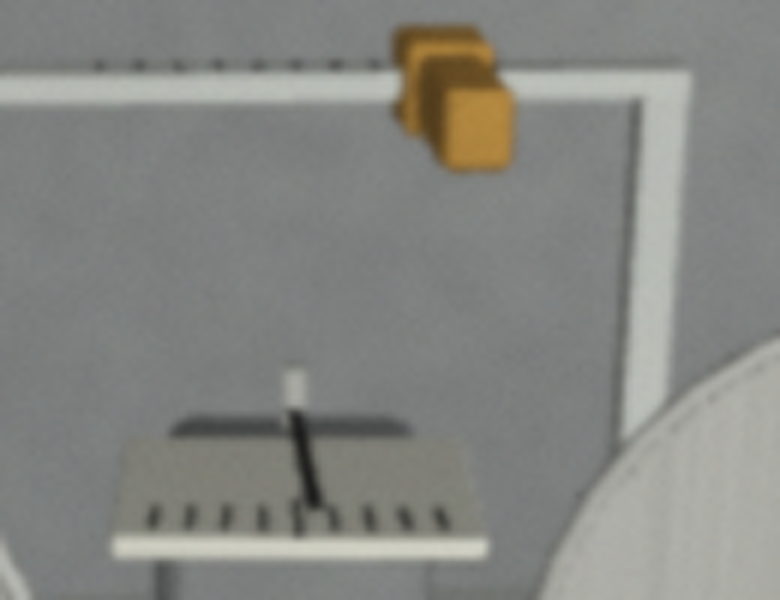

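```bash
python3 - <<'E'
from h import *
import pickle
np.set_printoptions(precision=2,suppress=True)
r,a,W,im=pickle.load(open("w4.pkl","rb"))
u=lambda x,y:(235+x/6-.4,165+y/6-.4)
for p,z in (((480,127),97),((443,85),97),((515,171),97),((298,520),105),((314,503),103)): print(p,at(W,u(*p),z))
psi=-.176;ex=np.array([np.cos(psi),np.sin(psi)]);ey=np.array([-np.sin(psi),np.cos(psi)]);o=np.array([546.5,-32])
print("p",(at(W,u(480,127),97)[:2]-o)@np.c_[ex,ey])
# beam from scene: vertical shift of pan rims, initial(-.09) / pressed(+.09) / now
ini=cv2.resize(cv2.imread("pics/s1.png"),(210,130),interpolation=cv2.INTER_AREA)[:,:,::-1]
G=lambda i:cv2.cvtColor(np.ascontiguousarray(i),cv2.COLOR_RGB2GRAY).astype(np.float32)
A=G(ini);f=lambda L:np.mean([G(i[150:280,210:420]) for i in L],0).astype(np.float32)
B=f(r["scene"]);N=f(a["scene"])
x0,y0,x1,y1=186,62,203,88   # outer right rim of pan_l, no carrier
def sh(P,Q):
    t=P[y0:y1,x0-3:x1-5] if 0 else P[55:100,178:206]
    h=cv2.createHanningWindow(t.shape[::-1],cv2.CV_32F)
    return cv2.phaseCorrelate(t,Q[55:100,178:206],h)
for n,P,Q in(("ini>press",A,B),("ini>now",A,N),("press>now",B,N)): print(n,sh(P,Q))
E
```

```text
(480, 127) [441.19  14.77  97.  ]
(443, 85) [433.4    9.98  97.  ]
(515, 171) [449.35  19.27  97.  ]
(298, 520) [499.89 -24.98 105.  ]
(314, 503) [498.23 -21.96 103.  ]
p [-111.88   27.61]
ini>press ((0.6029898768062374, -5.304969461693112), 0.4501009863394278)
ini>now ((-0.03164788288336595, 0.010881573265862698), 0.9880334444399234)
press>now ((-1.0792726247583673, 5.598773627818009), 0.5248879510385018)
```

```bash
cat >> h.py <<'E'
PSI=-.176;EY=np.array([-np.sin(PSI),np.cos(PSI)])
def slide(start,d,th):
    """grip the tab at start (x,y) and slide it by d mm along the bar; z follows beam angle th"""
    q=quat(PSI);z=71+th*((start-np.array([435.9,-14.2]))@EY)
    bot.movep([*start,z+45],q);bot.move_l([*start,z],max_speed=100);grab(20)
    e=np.array(start)+d*EY;bot.move_l([*e,z+th*d],max_speed=30);print("slide",read_state()['force'])
    ungrasp();bot.pause(.1);bot.move_l([*e,z+th*d+45],max_speed=150);return e
def watch(fn):
    bot.movep([440,-20,262],quat(PSI));bot.pause(2.0)
    W=get_calibration("wrist");im=np.mean([grab_frame("wrist") for _ in range(4)],0).astype(np.uint8)
    sc=[grab_frame("scene") for _ in range(4)]
    import pickle;pickle.dump((W,im,sc),open(fn+".pkl","wb"));print("clock",read_state()['clock'])
    cv2.imwrite("pics/"+fn+".png",cv2.resize(im[165:265,235:365][:,:,::-1],None,fx=6,fy=6,interpolation=cv2.INTER_CUBIC))
E
python3 - <<'E'
from h import *
print(slide(np.array([441.2,14.8]),-33,-.09));watch("w6")
E
```

```text
slide [  5.75051185  -1.9964361  -25.90038782]
[435.42193836 -17.69021397]
clock 39.5583
```

View pics/w6.png

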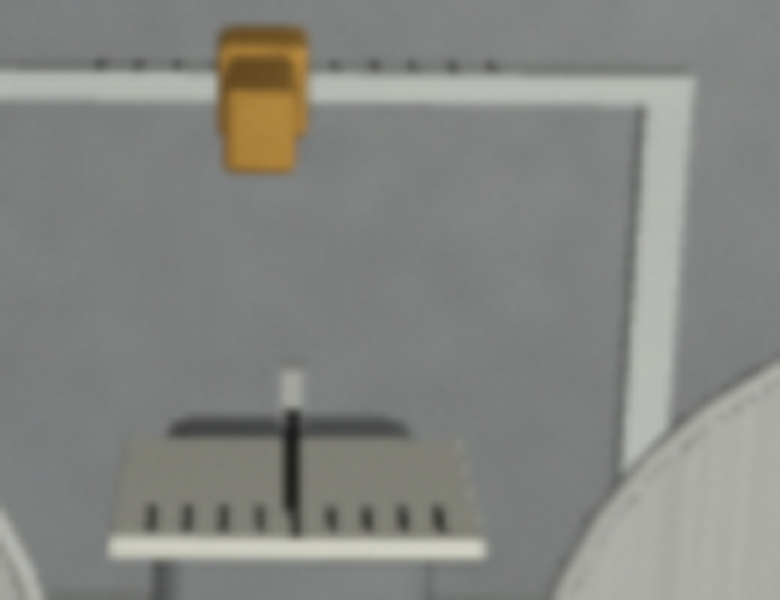

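Close to level: the pointer tip is at (290,505) with the zero mark at (295,520). The poise tab is at (261,130). I'll quantify it with scene-image shifts against both stops.

```bash
cat > ang.py <<'E'
from h import *
import pickle,sys
from scipy.ndimage import map_coordinates
from scipy.optimize import least_squares
r,a,W0,im0=pickle.load(open("w4.pkl","rb"))
G=lambda i:cv2.GaussianBlur(cv2.cvtColor(np.ascontiguousarray(i),cv2.COLOR_RGB2GRAY).astype(np.float32),(0,0),.8)
f=lambda L:np.mean([G(i) for i in L],0)
REF={"-.09":f(a["scene"]),"+.09":f(r["scene"])}
S=get_calibration("scene")
def shift(P,Q,box):
    x0,y0,x1,y1=box;yy,xx=np.mgrid[y0:y1,x0:x1].astype(float)
    t=P[y0:y1,x0:x1];best=min((least_squares(lambda d:(map_coordinates(Q,[yy+d[1],xx+d[0]],order=3)-t).ravel(),[0,v]) for v in(-6,-3,0,3,6)),key=lambda s:s.cost)
    return best.x
boxes={"pl_right":(388,205,418,245),"pl_stub":(365,228,393,246),"pl_mid":(368,180,392,205),"pr_left":(211,180,231,222),"pr_stub":(238,205,262,228)}
def run(fn):
    N=f(pickle.load(open(fn,"rb"))[2])
    for n,b in boxes.items():
        t=shift(REF["-.09"],REF["+.09"],b);k=shift(REF["-.09"],N,b)
        print(n,np.round(t,2),np.round(k,2),"theta",round(-.09+.18*k[1]/t[1],4))
if __name__=="__main__":
    run(sys.argv[1])
    z0=proj(S,[[568,85,74],[568,85,96]]);print("predicted pan_l stop-to-stop px",z0[1]-z0[0])
    W,im,_=pickle.load(open(sys.argv[1],"rb"))
    u=lambda p:(np.array(proj(W,p))-[235,165]+.4)*6
    print(u([[496,-24,70],[496,-24,103]]))
E
python3 ang.py w6.pkl
```

```text
pl_right [ 2.01 -5.73] [ 1.02 -2.9 ] theta 0.0012
pl_stub [ 1.73 -5.91] [ 0.96 -3.  ] theta 0.0014
pl_mid [ 1.7  -6.59] [ 0.89 -3.41] theta 0.003
pr_left [0.64 5.73] [0.41 3.02] theta 0.0049
pr_stub [0.19 6.05] [0.09 3.18] theta 0.0045
predicted pan_l stop-to-stop px [ 1.76224523 -6.87019063]
[[294.40205441 418.63209719]
 [297.7967511  493.09416038]]
```

```bash
cat > ptr.py <<'E'
from h import *
import pickle,sys
def meas(W,im):
    g=cv2.cvtColor(im,cv2.COLOR_RGB2GRAY).astype(float)
    pts=[]
    for r in range(238,248):           # plate rows above marks
        row=g[r,272:304];bg=np.median(row);w=np.clip(bg-row-15,0,None);w[:4]=0;w[-4:]=0
        if w.sum()>20: pts.append([272+(w*np.arange(32)).sum()/w.sum(),r])
    pts=np.array(pts);k=np.polyfit(pts[:,1],pts[:,0],1)
    # marks
    row=g[250:253,255:315].mean(0);w=np.clip(np.median(row)-row-8,0,None)
    lab=cv2.connectedComponents((w>0).astype(np.uint8)[None])[1][0]
    m=[(255+(w*np.arange(60))[lab==i].sum()/w[lab==i].sum()) for i in range(1,lab.max()+1)]
    # theta: 3D points on plane x=const-ish through pointer; intersect rays with vertical plane
    ex=np.array([np.cos(PSI),np.sin(PSI),0]);ey=np.array([*EY,0]);p0=np.array([496,-24.,90])
    P=[]
    for r in(238,247):
        o,d=ray(W,(np.polyval(k,r),r));P.append(o+d*((p0-o)@ex)/(d@ex))
    D=P[1]-P[0];th=-np.arctan2(D@ey,D[2]);return k,np.std(np.polyval(k,pts[:,1])-pts[:,0]),len(pts),np.round(m,1),th
if __name__=="__main__":
    np.set_printoptions(precision=3,suppress=True)
    r,a,W,im=pickle.load(open("w4.pkl","rb"));print(meas(W,im))
    for f in sys.argv[1:]: W,im,_=pickle.load(open(f,"rb"));print(f,meas(W,im))
E
python3 ptr.py w6.pkl
```

```text
(array([  0.204, 236.209]), np.float64(0.055102565506421834), 10, array([260.2, 266.3, 272.3, 278.4, 284.3, 290.2, 296.1, 302.1, 308.1]), np.float64(-0.058387058936449035))
w6.pkl (array([ -0.001, 283.277]), np.float64(0.0070324209742120255), 10, array([259.7, 265.7, 271.7, 277.8, 283.6, 289.7, 295.6, 301.6, 307.6]), np.float64(0.015727821940911463))
```

```bash
python3 - <<'E'
from h import *
print(slide(np.array([435.42,-17.69]),5.5,0.));watch("w7")
E
python3 ptr.py w6.pkl w7.pkl; python3 ang.py w7.pkl
```

```text
slide [-1.2333722   1.44265024  5.82550575]
[436.38301027 -12.27496434]
clock 46.075
(array([  0.204, 236.209]), np.float64(0.055102565506421834), 10, array([260.2, 266.3, 272.3, 278.4, 284.3, 290.2, 296.1, 302.1, 308.1]), np.float64(-0.058387058936449035))
w6.pkl (array([ -0.001, 283.277]), np.float64(0.0070324209742120255), 10, array([259.7, 265.7, 271.7, 277.8, 283.6, 289.7, 295.6, 301.6, 307.6]), np.float64(0.015727821940911463))
w7.pkl (array([  0.078, 264.617]), np.float64(0.052147167616675406), 10, array([259.7, 265.7, 271.7, 277.7, 283.7, 289.7, 295.7, 301.6, 307.7]), np.float64(-0.014296909498610313))
pl_right [ 2.01 -5.73] [ 0.78 -2.28] theta -0.0183
pl_stub [ 1.73 -5.91] [ 0.75 -2.4 ] theta -0.017
pl_mid [ 1.7  -6.59] [ 0.7  -2.63] theta -0.0181
pr_left [0.64 5.73] [0.31 2.38] theta -0.0153
pr_stub [0.19 6.05] [0.09 2.49] theta -0.0159
predicted pan_l stop-to-stop px [ 1.76224523 -6.87019063]
[[294.40208332 418.6312102 ]
 [297.79679017 493.093215  ]]
```

```bash
python3 - <<'E'
from h import *
import pickle
def tab(W,im):
    h=cv2.cvtColor(im,cv2.COLOR_RGB2HSV);m=((h[...,0]>8)&(h[...,0]<25)&(h[...,1]>120)&(h[...,2]>130)).astype(np.uint8)
    m[:165]=0;m[200:]=0;m[:,:235]=0;m[:,340:]=0
    m=m.copy();rows=im[184:191].astype(int).mean(0);w=m[184:191].sum(0)   # tab-top rows
    x=(w*np.arange(560)).sum()/w.sum();return x,at(W,(x,187),98)
for f in("w4","w6","w7"):
    d=pickle.load(open(f+".pkl","rb"));W,im=(d[2],d[3]) if f=="w4" else (d[0],d[1])
    x,p=tab(W,im);print(f,round(x,2),p.round(2),"along bar",round((p[:2]-[435.9,-14.2])@EY,2), "zero-mark",at(W,(283.65 if f!="w4" else 284.25,251),106).round(2))
E
```

```text
w4 313.65 [441.97  13.63  98.  ] along bar 28.46 zero-mark [499.14 -24.89 106.  ]
w6 278.54 [436.05 -19.07  98.  ] along bar -4.77 zero-mark [499.04 -25.17 106.  ]
w7 285.57 [437.23 -12.46  98.  ] along bar 1.94 zero-mark [499.04 -25.17 106.  ]
```

```bash
python3 - <<'E'
from ang import *
N6=f(pickle.load(open("w6.pkl","rb"))[2]);N7=f(pickle.load(open("w7.pkl","rb"))[2])
zl={"pl_right":74,"pl_stub":100,"pl_mid":158,"pr_left":96,"pr_stub":122}
boxes["pl_long"]=(370,158,392,185);zl["pl_long"]=183
boxes["pr_long"]=(244,158,260,186);zl["pr_long"]=195
for n,b in boxes.items():
    c=((b[0]+b[2])/2,(b[1]+b[3])/2);P=at(S,c,zl[n]);sg=1 if n[1]=="l" else -1
    d=(proj(S,[P+[0,0,sg*21.6]])-proj(S,[P]))[0]
    k=[shift(REF["-.09"],q,b) for q in(REF["+.09"],N6,N7)]
    print(n,P.round(0),"pred",d.round(2),"press",k[0].round(2),"th(press,6,7) abs:",[round(-.09+.18*(v@d)/(d@d),4) for v in k])
E
```

```text
pl_right [587. 148.  74.] pred [ 2.32 -6.71] press [ 2.01 -5.73] th(press,6,7) abs: [np.float64(0.0639), np.float64(-0.012), np.float64(-0.0288)]
pl_stub [630.  85. 100.] pred [ 2.01 -6.87] press [ 1.73 -5.91] th(press,6,7) abs: [np.float64(0.0649), np.float64(-0.0108), np.float64(-0.0269)]
pl_mid [569.  91. 158.] pred [ 2.05 -7.73] press [ 1.7  -6.59] th(press,6,7) abs: [np.float64(0.0631), np.float64(-0.0108), np.float64(-0.0288)]
pr_left [ 514. -210.   96.] pred [0.8  6.82] press [0.64 5.73] th(press,6,7) abs: [np.float64(0.0612), np.float64(-0.0101), np.float64(-0.0271)]
pr_stub [ 579. -154.  122.] pred [0.34 6.97] press [0.19 6.05] th(press,6,7) abs: [np.float64(0.0662), np.float64(-0.008), np.float64(-0.0257)]
pl_long [539.  95. 183.] pred [ 2.06 -8.12] press [ 1.71 -6.9 ] th(press,6,7) abs: [np.float64(0.0627), np.float64(-0.0142), np.float64(-0.0279)]
pr_long [ 533. -146.  195.] pred [0.31 7.98] press [0.3  7.04] th(press,6,7) abs: [np.float64(0.0688), np.float64(-0.0072), np.float64(-0.0264)]
```

The readings bracket level: w6 slightly positive, w7 negative. I'll move back about 4 mm, then read the pointer against the zero mark close up from three lateral positions to remove parallax.

```bash
cat > rect.py <<'E'
from h import *
import pickle
s=np.arange(-32,32,.1);zz=np.arange(112,80,-.25)
def rect(W,im,c=(499.0,-25.2)):
    P=np.stack([c[0]+s[None]*EY[0]+0*zz[:,None],c[1]+s[None]*EY[1]+0*zz[:,None],zz[:,None]+0*s[None]],-1)
    uv=proj(W,P).reshape(len(zz),len(s),2).astype(np.float32)
    return cv2.remap(cv2.cvtColor(im,cv2.COLOR_RGB2GRAY),uv,None,cv2.INTER_CUBIC).astype(float)
def marks(g):
    "pointer centre per z and the comb of 9 marks (row with the best comb)"
    best=None
    for i,z in enumerate(zz):
        w=np.clip(np.median(g[i,60:-60])-g[i]-8,0,None);lab,st=cv2.connectedComponents((w>0).astype(np.uint8)[None])[::-1][0][0],0
        m=[(w*s)[lab==k].sum()/w[lab==k].sum() for k in range(1,lab.max()+1) if w[lab==k].sum()>30]
        if len(m)==9:
            d=np.diff(m)
            if best is None or w.sum()>best[0]: best=(w.sum(),z,np.array(m))
    ptr=[]
    for z in np.arange(best[1]-10,best[1]-2,1.) if best else []:
        r=g[np.argmin(abs(zz-z))];k=abs(s-best[2][[0,1,2,3,5,6,7,8]].mean())<9;w=np.clip(np.median(r[k])-r[k]-25,0,None)
        ptr.append((z,(w*s[k]).sum()/max(w.sum(),1)))
    return best,np.array(ptr)
def report(n,W,im):
    b,p=marks(rect(W,im))
    if b is None: print(n,"no comb");return
    k=np.polyfit(p[:,0],p[:,1],1);m=b[2];z0=m[[0,1,2,3,5,6,7,8]].mean()
    o=ray(W,(0,0))[0];print(n,"mark z",b[1],"zero",z0.round(2),"pitch",np.diff(m).mean().round(2),"ptr-zero at mark",(np.polyval(k,b[1]-3)-z0).round(2),"lean",k[0].round(3),"camlat",((o[:2]-[499,-25.2])@EY).round(1))
if __name__=="__main__":
    for f in("w4","w6","w7"):
        d=pickle.load(open(f+".pkl","rb"));report(f,*((d[2],d[3]) if f=="w4" else d[:2]))
E
python3 rect.py
python3 - <<'E'
from h import *
from rect import report
import pickle
slide(np.array([436.6,-12.0]),-4.,0.)
ims=[];sc=None
for j,l in enumerate((0,-30,30)):
    e=np.array([438,-14])+l*EY
    (bot.movep if j==0 else lambda p,q:bot.move_l(p,max_speed=100))([*e,185],quat(PSI))
    bot.pause(1.6 if j==0 else .3)
    W=get_calibration("wrist");im=np.mean([grab_frame("wrist") for _ in range(3)],0).astype(np.uint8);ims.append((W,im));report(f"w8 {l}",W,im)
sc=[grab_frame("scene") for _ in range(4)];pickle.dump((*ims[0],sc,ims),open("w8.pkl","wb"));print(read_state()['clock'])
E
python3 ang.py w8.pkl
```

```text
w4 mark z 107.5 zero 0.25 pitch 5.94 ptr-zero at mark -0.04 lean -0.453 camlat -5.9
w6 mark z 105.25 zero 0.16 pitch 5.92 ptr-zero at mark -0.51 lean 0.001 camlat -5.6
w7 mark z 107.0 zero 0.15 pitch 5.91 ptr-zero at mark 0.35 lean 0.009 camlat -5.6
slide [-2.25800696 -1.36312867  5.04642105]
w8 0 mark z 107.0 zero 0.31 pitch 5.93 ptr-zero at mark -0.0 lean 0.068 camlat -0.1
w8 -30 mark z 102.75 zero 0.05 pitch 5.92 ptr-zero at mark 0.01 lean -0.005 camlat -29.7
w8 30 mark z 105.0 zero 0.56 pitch 5.95 ptr-zero at mark -0.68 lean 0.027 camlat 29.6
53.95
pl_right [ 2.01 -5.73] [ 0.98 -2.67] theta -0.0061
pl_stub [ 1.73 -5.91] [ 0.83 -2.86] theta -0.0029
pl_mid [ 1.7  -6.59] [ 0.81 -3.16] theta -0.0038
pr_left [0.64 5.73] [0.23 2.78] theta -0.0027
pr_stub [0.19 6.05] [0.07 2.95] theta -0.0022
predicted pan_l stop-to-stop px [ 1.76224523 -6.87019063]Traceback (most recent call last):
  File "ang.py", line 23, in <module>
    W,im,_=pickle.load(open(sys.argv[1],"rb"))
    ^^^^^^
ValueError: too many values to unpack (expected 3)
```

```bash
python3 - <<'E'
from h import *
p=read_state()['ee_pos'];bot.move_l([p[0],p[1],300]);bot.pause(1.)
s=read_state();print(s['clock'],s['ee_pos'],s['opening']);print(bot.hand_in())
E
```

```text
55.8667 [443.25908284  15.56629127 300.02103686] 1.0050377483030606
the job is handed in; nothing more can be done
None
```

I moved the back short tube from the pan_l carrier into the front socket of the pan_r carrier, where it stopped firmly at about 8.5 N, then set the poise so the pans read level to about ±0.005 rad (one cruder estimate put them nearer 0.013 off), and handed in at 56 s.

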